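# Trip-test the air shut-off, re-arm it and set the handwheel valve two turns open

## Task

Put the bench's compressed-air supply back in service: press the test button on the grey safety shut-off so that its lever drops, then lift the lever back up until it stays up by itself. Then turn the handwheel valve clockwise until it is fully closed against its stop, back it off (anticlockwise) exactly two full turns, and finish while still gripping the wheel's handle, without letting go. Leave the other things on the bench alone.

Things in the scene. Friction and masses are not known exactly. Their poses are not given: they have to be found in the camera images.
- shutoff: Grey safety shut-off fixed to the bench: housing 130 x 70 x 70 mm (x, y, z). Origin: centre of its underside. Its own x runs along the length, from the end with the round button (-x) to the end with the lever slot (+x). Stands anywhere to the left or right, turned up to about 0.5 rad.
- button_top (a point): Centre of the top face of the black round test button (26 mm across, stands 11 mm proud of its steel collar, 85 mm above the bench, 38 mm to -x of the shut-off's origin). Pressed straight down.
- test_button (a joint): Test button travel in m: 0 out, 0.007 fully down; springs back. About 1.5 N at first, 4.5 N fully down. The lever trips at about 0.005.
- trip_lever (a joint): Trip lever angle in rad: 0 = up (armed), leaning 0.2 rad towards the button against its stop, where its own weight keeps it; 1.65 = dropped, sticking out about level beyond the +x end of the housing. It swings in the shut-off's x-z plane about an axis along its y. Between 0 and 0.2 it falls back to up, beyond 0.2 it falls down. Loose and light (60 g). Up counts below 0.12.
- lever_pivot (a point): The lever's hinge point, fixed on the shut-off: 30 mm to +x of its origin, 55 mm above the bench.
- lever_knob (a point): Centre of the black ball knob, 26 mm across, on the end of the lever, 85 mm from the hinge on a 10 mm steel rod. Up: 138 mm above the bench and 17 mm to the button's side of the hinge. Dropped: 65 mm above the bench, 84 mm to +x of the hinge, its centre 49 mm beyond the end of the housing.
- air_valve: Brass valve fixed to the bench on a dark plate 150 x 90 mm. Origin: centre of its underside, on the wheel's axis. It and the shut-off stand one to the left and one to the right, either way round.
- wheel (a joint): Angle of the handwheel in rad, counted over several turns: 0 = fully closed against the stop, grows anticlockwise seen from above (opening), 12.57 = two turns open, 19.5 = fully open stop. Starts 2.5 to 6.8 open. Stays where it is left (friction about 0.12 N m, some 2 to 4 N at the handle).
- wheel_hub (a point): Centre of the dark steel handwheel (level, 124 mm over its rim, 14 mm thick rim, three spokes), on its upright axis, 88 mm above the bench. The hub rises 15 mm above this point.
- wheel_handle: Upright black cylindrical handle on the wheel's rim, 22 mm across, 48 mm tall, from 97 to 145 mm above the bench, 55 mm from the wheel's axis. A loose sleeve: it turns freely on its pin, so it can be carried round without turning the gripper. Origin: centre of its lower end.
- handle_mid (a point): On the handle's axis, half way up (123 mm above the bench), good to grip.
- collar: Bystander: loose white plastic ring 60 mm across, 28 mm high, lying on the bench. Origin: centre of its underside.
- screwdriver: Bystander: loose screwdriver lying on the bench.
- profile: Bystander: loose piece of aluminium profile 110 x 20 x 20 mm lying on the bench. Origin: centre of its underside.
There are look-alikes about, which are no part of the job. What is shaped like the air_valve but green is not meant.

How it is judged (in metres and radians):
On the way, in this order (a step that is already met when the one before it is completed fails the run):
1. the test button is pressed (value of joint test_button above 0.002 m).
2. the lever has dropped (value of joint trip_lever above 1.4 rad), for 0.05 s.
3. the lever is up again, out of the gripper's hold (value of joint trip_lever below 0.12 rad and contact force between the fingers and shutoff below 0.2 N), for 0.3 s.
4. the valve is closed against its stop (value of joint wheel below 0.1 rad), for 0.1 s.
At the end, for the whole second after the job is handed in: The wheel stands two turns (12.57 rad, give or take 0.2 rad) from its closed stop and at rest, the handle is gripped between the fingers (contact over 2 N, grasp point within 18 mm of its axis), the lever is up (below 0.12 rad) and the button is out (value of joint wheel between 12.366 and 12.766 rad and contact force between the fingers and wheel_handle above 2 N and horizontal distance between the grasp point and handle_mid below 0.018 m and velocity of joint wheel between -0.1 and 0.1 rad/s and value of joint trip_lever below 0.12 rad and value of joint test_button below 0.0015 m); the arm keeps its last pose, push and grip.
It fails at once if the collar is moved more than 30 mm (distance of collar from where it was at the start of the episode above 0.03 m).
It fails at once if the screwdriver is moved more than 30 mm (distance of screwdriver from where it was at the start of the episode above 0.03 m).
It fails at once if the profile is moved more than 30 mm (distance of profile from where it was at the start of the episode above 0.03 m).
It also fails if it takes over 70 s, if anything falls off the work surface, if the arm or the gripper's body presses on something with over 40 N, if the wrist force passes 120 N, or if a joint passes its speed limit or range.

## Robot

A 6-joint arm with a two-finger parallel gripper is mounted at the origin on the work surface. World frame = base frame: x ahead of the robot, y to its left, z up, the work surface at z = 0. Lengths are in mm, angles in rad, forces in N, time in s.
With the tool pointing down it reaches from about 300 to 775 mm from the base axis. Payload 14.6 kg.
Tool frame: the origin (TCP) lies at the very end of the fingers, on their centre line; the grasp point (between the pads) lies manip.grasp_offset behind it (manip.grasp_offset is the distance from the TCP to the grasp point, in mm); z points along the fingers, y is the direction in which the jaws open and shut (so a half turn about z gives the same grasp; the last joint's range is limited). The gripper opens to 94 mm and grips with 3 to 60 N. Pads are 16 mm wide; open, the fingers measure 119 mm over their backs; the gripper's body (75 mm by 177 mm) begins 78 mm behind the grasp point.
Start: joints at [1.258, 0.3, 1.521, -0, 1.321, -0.067], TCP at [133.831, 533.459, 177.846] pointing down, gripper open.
Joint ranges: [-3.03, 3.03], [-0.79, 2.21], [0.23, 2.52], [-1.04, 4.18], [0, 3.07], [-2.55, 2.55]. Speed limits (rad/s): [2.22, 2.22, 2.57, 3.14, 3.14, 3.14].

## Interface

Orientations are given as [roll, pitch, yaw] about the fixed x, y, z axes, in that order (R = Rz(yaw) Ry(pitch) Rx(roll)).
In Python, from cell import manip gives the robot as it stands.
- The arm moves only by the tool send_rows, never from a script. Its argument "commands" is a list of rows, each a list of 2 entries, a list of its own where there are three numbers: the shift along the tool's x, y, z in m, then the turn about the tool's z in rad. A call has exactly 8 rows; each row is the pose to reach, as a shift and turn from the pose commanded when the call began, along the tool's axes at that moment; what a row does not reach only later rows make up. A row lasts 1/12 s, in which the tool goes at most 41.7 mm and 7.16 degrees, less where a joint would pass 70% of its speed; a pose out of reach is approached as far as the arm can. A call with a gripper value outside its range is refused whole. "hand" is the closure, from -1 (fully open) to 1 (shut), so that 0 is half open, set as the call begins (left out, the last holds). The fingers move at their own pace and stop on an object; "force" is the grip in N (left out, the last holds). Time passes only in rows, so rows that repeat a pose let the fingers close, or fill a call up. It gives the time, the measured TCP pose, the force and the opening at its end, in the units of the state.
- manip.read_state(): the state, without advancing time (a new reading comes with each control period).
- manip.camera(name): name is "scene" or "top" or "wrist"; returns the picture (384x512x3 uint8, red, green, blue); there is no depth.
- manip.camera_model(name): a dict with "K" (3x3 intrinsics, pixels), "eye" and "attitude" of the camera in the world; the wrist camera has in their place "mount" (4x4, takes a point from camera to tool coordinates, whose origin is the TCP and whose axes are the flange's). Camera axes: x right, y down, z forward; pixel columns grow to the right and rows downward; lengths in mm; the calibration is good to about 2 mm. A picture is of the moment at which its call begins: read the wrist's pose just before it. camera_model takes no time and is no camera call.
- manip.sign_off(): hands the job in, once; it reports no verdict.
The state is a dict: "clock": time; "joints": joint angles; "qd": joint speeds; "effort": joint torques, N m; "eef_pos": TCP position; "eef_rot": TCP orientation; "wrist_force": force on the tool from outside, world axes, zero at the start; "moment": the same for the moment, N m; "finger_gap": finger opening in mm.
Only numpy, scipy, OpenCV 4.12 (cv2) and the standard library are available. Lean on these libraries where they do the work, as an engineer would, in place of code of your own. Each camera call takes 0.05 s, during which the arm holds its last target.

## Working session

There is one attempt and no reset: what is moved stays moved. The work goes in short steps, Python scripts to look and compute and a tool call to move; the robot and the scene stay as the last step left them, time stands still between calls to the robot, and variables do not carry over. Pictures are saved under pics/ and viewed, and the job is handed in when it is done.

Besides the shell and the picture viewer there is one more tool, called after "Request:" as name(argument=value, ...), one argument or row to a line, values as JSON. send_rows: Moves the arm, as the interface text tells. Its arguments: {"type":"object","properties":{"commands":{"type":"array","items":{"type":"array"}},"hand":{"type":"number"},"force":{"type":"number"}},"required":["commands"]}

```bash
ls; mkdir -p pics
python3 - <<'E'
from cell import manip
import cv2,json
print(manip.read_state(), manip.grasp_offset)
for n in ["scene","top","wrist"]:
    m=manip.camera_model(n); print(n,{k:(v.tolist() if hasattr(v,'tolist') else v) for k,v in m.items()})
    cv2.imwrite(f"pics/{n}0.png",manip.camera(n)[:,:,::-1])
E
```

```text
pics
{'clock': 0.0, 'joints': array([ 1.25836364e+00,  3.00462319e-01,  1.52155844e+00, -2.75564334e-05,
        1.32071878e+00, -6.65841751e-02]), 'qd': array([ 1.46750438e-03, -2.15492737e-03,  1.18271568e-03,  1.45015769e-03,
       -7.70196764e-04,  2.32004839e-05]), 'effort': array([ 1.30381170e-03, -5.31818819e+01, -3.52733302e+01,  7.08777085e-02,
        2.43867037e-02, -8.29092664e-05]), 'eef_pos': array([133.77126713, 533.18436843, 177.30074837]), 'eef_rot': array([-3.14044653e+00, -4.96757120e-05,  2.89575095e+00]), 'wrist_force': array([-0.84454601, -0.24695353, -0.05062268]), 'moment': array([-0.00058743, -0.00449771, -0.00019943]), 'finger_gap': 94.21426464676175} 18.8
scene {'K': [[483.64179920854144, 0.0, 254.1714000187016], [0.0, 483.64179920854144, 192.4055385887271], [0.0, 0.0, 1.0]], 'eye': [1393.292814993063, 252.89876136580673, 1117.8714575760853], 'attitude': [-2.4283329884719422, -0.011839569119013849, 1.8745661152599014]}
top {'K': [[356.1011383198828, 0.0, 251.12086724292894], [0.0, 356.1011383198828, 194.0501528227572], [0.0, 0.0, 1.0]], 'eye': [465.0228026163544, 6.945901988464584, 1042.07057692836], 'attitude': [-3.069063323960157, 0.006348407738629103, -1.5545458048224643]}
wrist {'K': [[292.01007005295395, 0.0, 256.4683783047055], [0.0, 292.01007005295395, 188.613213682799], [0.0, 0.0, 1.0]], 'mount': [[0.000612244372189708, -0.9663178196302393, -0.2573509211599758, 73.79626129677459], [0.9999993131373963, 0.0008488295241862431, -0.0008082160438743873, -0.33818232646087854], [0.000999440625264045, -0.25735024956952773, 0.966317675593765, -206.83377413242735], [0.0, 0.0, 0.0, 1.0]]}
```

View pics/scene0.png

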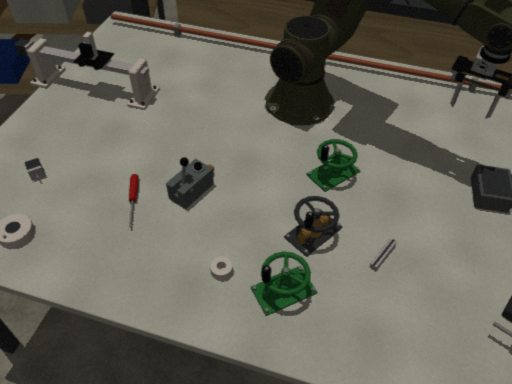

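View pics/top0.png

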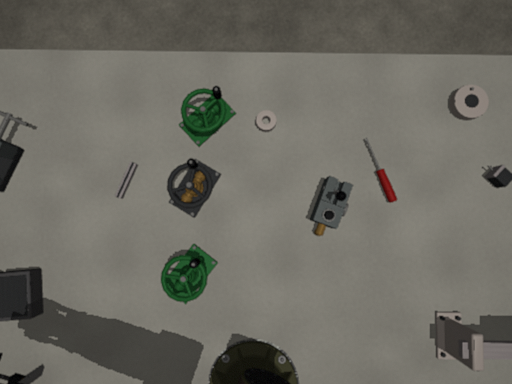

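View pics/wrist0.png

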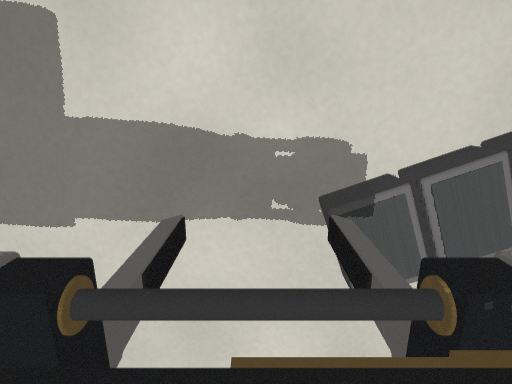

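The top view shows the valve at about (190,187), its handle at (192,163), green look-alikes above and below it, and the shut-off at (330,203).

```bash
cat > h.py <<'E'
import numpy as np, cv2
from scipy.spatial.transform import Rotation as R
from cell import manip
def cam(n,st=None):
    m=manip.camera_model(n); K=np.array(m["K"])
    if n!="wrist":
        return K,R.from_euler('xyz',m["attitude"]).as_matrix(),np.array(m["eye"])
    M=np.array(m["mount"]); Rt=R.from_euler('xyz',st["eef_rot"]).as_matrix()
    return K,Rt@M[:3,:3],Rt@M[:3,3]+st["eef_pos"]
def ray(n,u,v,st=None):
    K,A,e=cam(n,st); d=A@np.linalg.solve(K,[u,v,1.]); return e,d/np.linalg.norm(d)
def onz(n,u,v,z,st=None):
    e,d=ray(n,u,v,st); return e+d*(z-e[2])/d[2]
def tri(*rs):
    A=0;b=0
    for e,d in rs:
        P=np.eye(3)-np.outer(d,d);A=A+P;b=b+P@e
    p=np.linalg.solve(A,b); return p,[float(np.linalg.norm(np.cross(p-e,d))) for e,d in rs]
def proj(n,p,st=None):
    K,A,e=cam(n,st); q=K@(A.T@(np.asarray(p,float)-e)); return q[:2]/q[2]
def crop(img,x0,y0,x1,y1,s,f):
    cv2.imwrite(f,cv2.resize(img[y0:y1,x0:x1],None,fx=s,fy=s,interpolation=cv2.INTER_CUBIC))
E
python3 - <<'E'
from h import *
t=cv2.imread('pics/top0.png');s=cv2.imread('pics/scene0.png')
a=cv2.resize(t[140:240,150:230],None,fx=4.8,fy=4.8,interpolation=2);b=cv2.resize(t[160:240,290:370],None,fx=6,fy=6,interpolation=2)[:480]
c=np.full((600,800,3),0,np.uint8)
cv2.imwrite('pics/ct.png',np.hstack([cv2.resize(t[150:220,160:225],(371,400),interpolation=2),cv2.resize(t[170:240,300:365],(371,400),interpolation=2)]))
cv2.imwrite('pics/cs.png',np.hstack([cv2.resize(s[185:255,280:350],(400,400),interpolation=2),cv2.resize(s[145:215,155:225],(400,400),interpolation=2)]))
E
```

```text
(no output)
```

View pics/ct.png

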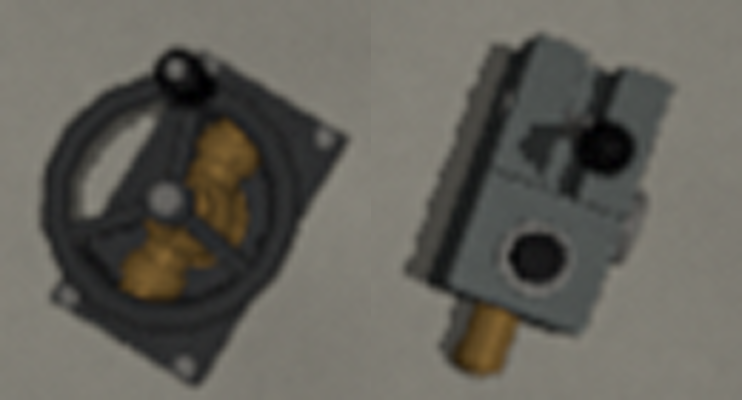

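View pics/cs.png

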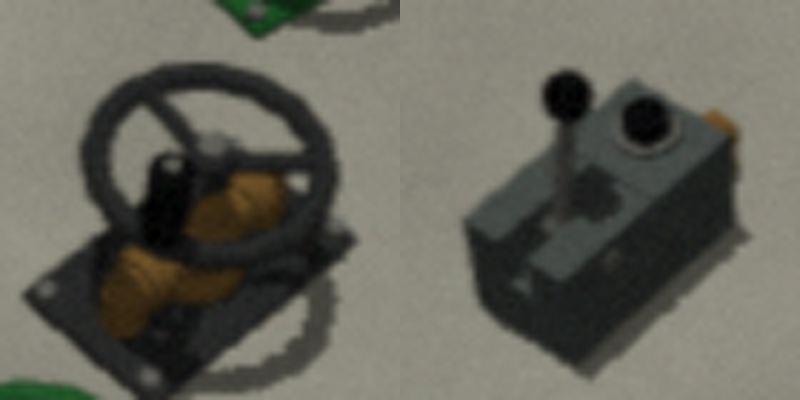

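Run:
```python
from h import *
np.set_printoptions(precision=1,suppress=True)
f=5.714
B=onz('top',300+167/f,170+257/f,85); print('btn top',B, tri(ray('top',300+167/f,170+257/f),ray('scene',155+245/f,145+119/f)))
print('knob',onz('top',300+234/f,170+150/f,138),tri(ray('top',300+234/f,170+150/f),ray('scene',155+168/f,145+97/f)))
print('hub',onz('top',160+166/f,150+200/f,103),onz('scene',280+212/f,185+145/f,103),tri(ray('top',160+166/f,150+200/f),ray('scene',280+212/f,185+145/f)))
print('handle',onz('top',160+181/f,150+72/f,145),onz('scene',280+170/f,185+163/f,145))
# housing corners top face z=70
for c in [(545,35),(672,85),(582,333),(457,290)]: print(onz('top',300+(c[0]-371)/f,170+c[1]/f,70))
for n,p in [('collar',(265,121)),('prof',(127,180)),('prof',(133,163)),('prof',(121,196)),('sd',(366,139)),('sd',(393,200)),('green1',(217,93)),('green2',(193,264))]: print(n,onz('top',*p,20 if n[0]!='g' else 140))
```

```text
btn top [ 481.5 -196.    85. ] (array([ 481.5, -197. ,   76.3]), [0.8739118695182371, 0.8739118695181726])
knob [ 528.6 -214.5  138. ] (array([ 528.7, -214.7,  132.9]), [1.0106208709203806, 1.0106208709204])
hub [554.6 179.  103. ] [560.5 182.1 103. ] (array([555.1, 181. ,  96.1]), [0.7081526296800111, 0.7081526296799819])
handle [607.9 166.3 145. ] [610.9 169.3 145. ]
[ 588.3 -202.5   70. ]
[ 565.1 -263.3   70. ]
[ 446.1 -220.1   70. ]
[ 465.5 -160.7   70. ]
collar [753.7 -22.4  20. ]
prof [574.2 374.3  20. ]
prof [624.1 358.9  20. ]
prof [527.6 389.7  20. ]
sd [ 704.7 -316.4   20. ]
sd [ 528.5 -392.4   20. ]
green1 [791.9 106.5 140. ]
green2 [352.4 156.6 140. ]
```

Button is at about (481.5,-196). The shut-off's yaw is about -0.342, pivot about (545,-219.5). The valve hub is at about (556,180) with its handle at about (608,167). Next I move above the shut-off.

```bash
cat >> h.py <<'E'
def rel(d,yaw):
    """world shift -> tool shift in m for a down-pointing tool of this yaw"""
    Rt=R.from_euler('xyz',[np.pi,0,yaw]).as_matrix(); return np.round(Rt.T@np.asarray(d,float)/1000,4)
E
python3 - <<'E'
from h import *
p=np.array([133.8,533.4,177.6])
q=np.array([380,300,215]);r=np.array([490,30,215]);b=np.array([500,-196,215])
print(rel(q-p,2.896), rel(r-q,2.8),rel(b-r,2.8))
E
```

```text
[-0.2956 -0.1665 -0.0374] [-0.1941 -0.2176 -0.    ] [-0.0851 -0.2096 -0.    ]
```

Request:
send_rows(
  commands=[
    [[-0.02,-0.01,-0.012],0.012],
    [[-0.055,-0.03,-0.025],0.024],
    [[-0.095,-0.053,-0.037],0.036],
    [[-0.133,-0.075,-0.037],0.048],
    [[-0.17,-0.096,-0.037],0.06],
    [[-0.206,-0.117,-0.037],0.072],
    [[-0.243,-0.138,-0.037],0.084],
    [[-0.28,-0.158,-0.037],0.096],
  ],
  hand=1,
  force=20,
)

```text
clock: 0.82
eef_pos: [359.9, 317.7, 214.9]
eef_rot: [3.141, 0.0, 2.799]
wrist_force: [-0.3, 1.1, 0.2]
finger_gap: 43.9
```

Request:
send_rows(
  commands=[
    [[-0.025,-0.028,0],0],
    [[-0.05,-0.056,0],0],
    [[-0.075,-0.084,0],0],
    [[-0.1,-0.112,0],0],
    [[-0.125,-0.14,0],0],
    [[-0.15,-0.168,0],0],
    [[-0.175,-0.196,0],0],
    [[-0.2,-0.22,0],0],
  ],
)

```text
clock: 1.48
eef_pos: [473.8, 43.0, 214.9]
eef_rot: [-3.142, 0.0, 2.799]
wrist_force: [0.6, 0.5, 0.2]
finger_gap: 0.2
```

Request:
send_rows(
  commands=[
    [[-0.01,-0.028,0],0],
    [[-0.02,-0.056,0],0],
    [[-0.03,-0.084,0],0],
    [[-0.04,-0.112,0],0],
    [[-0.05,-0.14,0],0],
    [[-0.06,-0.168,0],0],
    [[-0.07,-0.19,0],0],
    [[-0.08,-0.205,0],0],
  ],
)

```text
clock: 2.15
eef_pos: [479.8, -176.8, 214.7]
eef_rot: [-3.141, -0.0, 2.798]
wrist_force: [0.4, -0.5, 0.5]
finger_gap: 0.3
```

Run:
```python
from h import *
st=manip.read_state(); print(st['eef_pos'],st['eef_rot'])
cv2.imwrite('pics/w1.png',manip.camera('wrist')[:,:,::-1])
np.save('w1.npy',np.r_[st['eef_pos'],st['eef_rot']])
for n,p in [('btn',(481.5,-196,85)),('knob',(528.6,-214.5,138))]: print(n,proj('wrist',p,st))
```

```text
[ 479.83190596 -176.81162538  214.70544468] [-3.14143938e+00 -3.48591071e-04  2.79844595e+00]
btn [242.16781808 182.22664981]
knob [238.81921995 240.6806404 ]
```

View pics/w1.png

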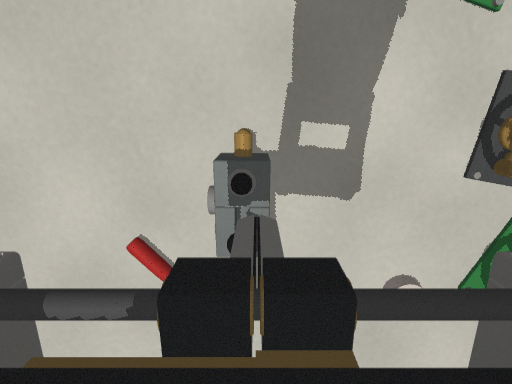

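The wrist view shows the button at (241.5,184), within 2 px of where I predicted, and the housing axis is upright in the image, so the yaw is right.

Run:
```python
from h import *
a=np.load('w1.npy');st=dict(eef_pos=a[:3],eef_rot=a[3:])
b=onz('wrist',241.5,184,85,st);print(b)
t=onz('wrist',219,155,70,st);u=onz('wrist',270,154,70,st);print(t,u,np.arctan2(*(t-u)[[0,1]]))
bb=(b+[481.5,-196,85])/2
print(bb,rel(bb-[479.8,-176.8,214.7],2.8))
```

```text
[ 483.26567086 -197.50075697   85.        ]
[ 443.51568161 -212.55999068   70.        ] [ 463.06803852 -154.09016912   70.        ] -2.8188816592056307
[ 482.38283543 -196.75037848   85.        ] [-0.0091 -0.0179  0.1297]
```

Request:
send_rows(
  commands=[
    [[-0.003,-0.006,0.015],0],
    [[-0.006,-0.012,0.04],0],
    [[-0.009,-0.018,0.065],0],
    [[-0.009,-0.018,0.09],0],
    [[-0.009,-0.018,0.11],0],
    [[-0.009,-0.018,0.12],0],
    [[-0.009,-0.018,0.125],0],
    [[-0.009,-0.018,0.125],0],
  ],
)

```text
clock: 2.87
eef_pos: [482.6, -194.5, 89.5]
eef_rot: [3.142, -0.001, 2.8]
wrist_force: [-1.0, -0.0, 0.2]
finger_gap: 0.4
```

Request:
send_rows(
  commands=[
    [[0,0,0.004],0],
    [[0,0,0.007],0],
    [[0,0,0.009],0],
    [[0,0,0.0105],0],
    [[0,0,0.0115],0],
    [[0,0,0.0115],0],
    [[0,0,0.0115],0],
    [[0,0,0.0115],0],
  ],
)

```text
clock: 3.53
eef_pos: [482.8, -194.8, 78.5]
eef_rot: [-3.142, 0.0, 2.8]
wrist_force: [0.2, 0.1, 0.4]
finger_gap: 0.6
```

Run:
```python
from h import *
print(manip.read_state()['wrist_force'])
s=manip.camera('scene')[:,:,::-1]; crop(s,140,130,240,230,6,'pics/s2.png')
```

```text
[0.15968314 0.09902836 0.42252944]
```

View pics/s2.png

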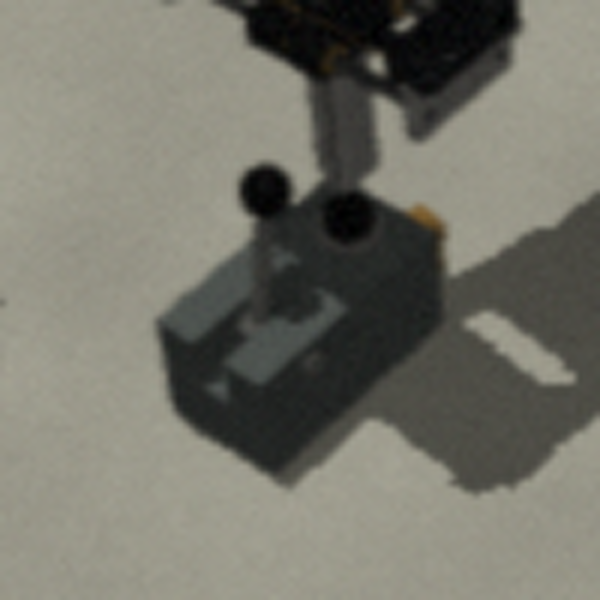

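Run:
```python
from h import *
st=manip.read_state(); p=st['eef_pos'];print(p,proj('scene',p), proj('top',p),st['joints'])
t=manip.camera('top')[:,:,::-1]; crop(t,290,160,390,260,6,'pics/t2.png')
print((proj('scene',p)-[140,130])*6,(proj('top',p)-[290,160])*6)
print(onz('scene',140+348/6,130+215/6,85), onz('scene',140+355/6,130+185/6,78.5), onz('scene',140+355/6,130+185/6,100))
```

```text
[ 482.829064   -194.81721304   78.48613867] [198.04877191 165.73332452] [328.26295339 214.52564304] [-4.53866277e-01  3.41500381e-01  1.71262830e+00 -1.22342912e-06
  1.08724188e+00 -1.68287508e+00]
[348.29263143 214.39994711] [229.57772032 327.15385825]
[ 488.96215941 -191.99579747   85.        ] [ 462.76213859 -199.21448234   78.5       ] [ 482.01070405 -189.86225829  100.        ]
```

View pics/t2.png

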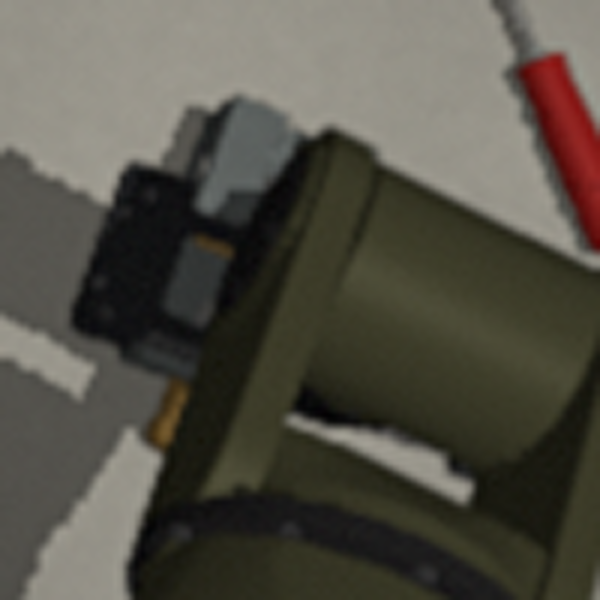

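Run:
```python
from h import *
a=np.load('w1.npy');st=dict(eef_pos=a[:3],eef_rot=a[3:])
Rt=R.from_euler('xyz',st['eef_rot']).as_matrix()
for d in [(0,0,0),(0,0,-20),(8,0,0),(-8,0,0),(8,0,-20),(20,0,0)]: print(d,proj('wrist',st['eef_pos']+Rt@d,st))
st=manip.read_state()
w=manip.camera('wrist')[:,:,::-1]; cv2.imwrite('pics/w2.png',w)
print(proj('wrist',(482.4,-196.7,85),st),proj('wrist',st['eef_pos'],st))
```

```text
(0, 0, 0) [257.02966396 212.67499388]
(0, 0, -20) [257.05767014 222.54085997]
(8, 0, 0) [257.04160646 202.49115579]
(-8, 0, 0) [257.01794414 222.66894931]
(8, 0, -20) [257.07107353 211.46323885]
(20, 0, 0) [257.0599518  186.84735972]
[254.39191957 215.98176676] [257.02967431 212.67498523]
```

View pics/w2.png

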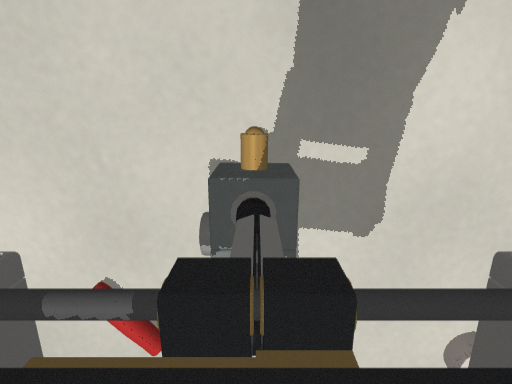

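The fingertips look about 20 mm short of the nominal TCP, and no force registers. I'll descend in small steps and watch the force.

Request:
send_rows(
  commands=[
    [[0,0,0.001],0],
    [[0,0,0.002],0],
    [[0,0,0.003],0],
    [[0,0,0.004],0],
    [[0,0,0.005],0],
    [[0,0,0.006],0],
    [[0,0,0.007],0],
    [[0,0,0.008],0],
  ],
)

```text
clock: 4.35
eef_pos: [482.7, -194.8, 70.2]
eef_rot: [-3.142, -0.0, 2.8]
wrist_force: [-0.5, -0.8, -0.1]
finger_gap: 0.4
```

Request:
send_rows(
  commands=[
    [[0,0,0.001],0],
    [[0,0,0.002],0],
    [[0,0,0.003],0],
    [[0,0,0.004],0],
    [[0,0,0.005],0],
    [[0,0,0.005],0],
    [[0,0,0.005],0],
    [[0,0,0.005],0],
  ],
)

```text
clock: 5.02
eef_pos: [482.8, -194.8, 65.4]
eef_rot: [-3.142, 0.0, 2.8]
wrist_force: [-0.4, 0.4, 0.1]
finger_gap: 0.3
```

Run:
```python
from h import *
s=manip.camera('scene')[:,:,::-1]; w=manip.camera('wrist')[:,:,::-1]
a=cv2.resize(s[140:220,150:230],(400,400),interpolation=2); b=cv2.resize(w[150:250,206:306],(400,400),interpolation=2)
cv2.imwrite('pics/s3.png',np.hstack([a,b]))
```

```text
(no output)
```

View pics/s3.png

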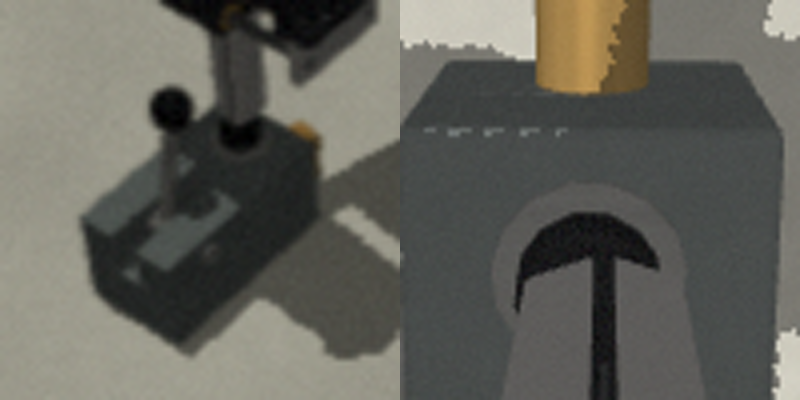

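Request:
send_rows(
  commands=[
    [[0,0,0.001],0],
    [[0,0,0.002],0],
    [[0,0,0.003],0],
    [[0,0,0.003],0],
    [[0,0,0.003],0],
    [[0,0,0.003],0],
    [[0,0,0.003],0],
    [[0,0,0.003],0],
  ],
)

```text
clock: 5.78
eef_pos: [482.8, -194.8, 62.4]
eef_rot: [-3.142, 0.0, 2.8]
wrist_force: [0.2, 0.1, 0.2]
finger_gap: 0.3
```

Request:
send_rows(
  commands=[
    [[0,0,0.001],0],
    [[0,0,0.002],0],
    [[0,0,0.003],0],
    [[0,0,0.003],0],
    [[0,0,0.003],0],
    [[0,0,0.003],0],
    [[0,0,0.003],0],
    [[0,0,0.003],0],
  ],
)

```text
clock: 6.45
eef_pos: [482.8, -194.8, 59.4]
eef_rot: [-3.142, 0.0, 2.8]
wrist_force: [-1.0, -0.1, 0.3]
finger_gap: 0.5
```

Request:
send_rows(
  commands=[
    [[0,0,0.001],0],
    [[0,0,0.002],0],
    [[0,0,0.003],0],
    [[0,0,0.003],0],
    [[0,0,0.003],0],
    [[0,0,0.003],0],
    [[0,0,0.003],0],
    [[0,0,0.003],0],
  ],
)

```text
clock: 7.12
eef_pos: [482.8, -194.8, 56.4]
eef_rot: [-3.142, 0.0, 2.8]
wrist_force: [-0.0, 0.1, 2.8]
finger_gap: 0.5
```

Run:
```python
from h import *
s=manip.camera('scene')[:,:,::-1]; w=manip.camera('wrist')[:,:,::-1]
a=cv2.resize(s[140:220,150:230],(400,400),interpolation=2); b=cv2.resize(w[150:250,206:306],(400,400),interpolation=2)
cv2.imwrite('pics/s4.png',np.hstack([a,b]))
```

```text
(no output)
```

View pics/s4.png

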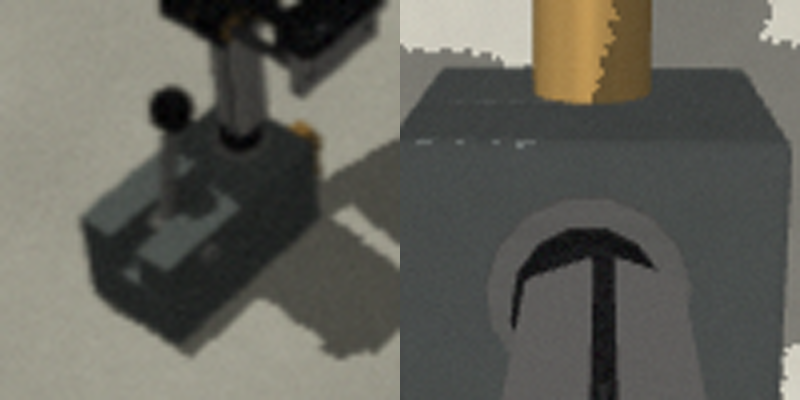

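Contact at TCP z≈59.4, so the real tips are about 26 mm behind the reported TCP. I'll press further.

Request:
send_rows(
  commands=[
    [[0,0,0.001],0],
    [[0,0,0.002],0],
    [[0,0,0.003],0],
    [[0,0,0.003],0],
    [[0,0,0.003],0],
    [[0,0,0.003],0],
    [[0,0,0.003],0],
    [[0,0,0.003],0],
  ],
)

```text
clock: 7.88
eef_pos: [482.8, -194.8, 53.4]
eef_rot: [-3.142, 0.0, 2.8]
wrist_force: [1.2, -0.8, 3.3]
finger_gap: 0.6
```

Run:
```python
from h import *
s=manip.camera('scene')[:,:,::-1]
cv2.imwrite('pics/s5.png',cv2.resize(s[140:220,150:230],(400,400),interpolation=2))
```

```text
(no output)
```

View pics/s5.png

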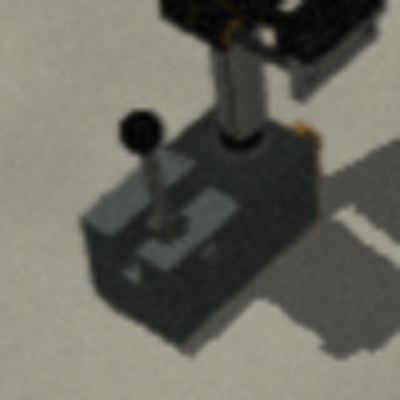

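The lever is falling. Next: retreat, open, and look at the dropped lever.

Request:
send_rows(
  commands=[
    [[0,0,-0.02],0],
    [[0,0,-0.055],0],
    [[0,0,-0.09],0],
    [[-0.01,0,-0.12],0],
    [[-0.03,0,-0.14],0],
    [[-0.05,0,-0.15],0],
    [[-0.065,0,-0.15],0],
    [[-0.065,0,-0.15],0],
  ],
  hand=-1,
)

```text
clock: 8.6
eef_pos: [545.4, -217.1, 203.0]
eef_rot: [3.142, 0.0, 2.8]
wrist_force: [-0.8, 0.1, -0.5]
finger_gap: 50.4
```

Run:
```python
from h import *
st=manip.read_state(); print(st['eef_pos'],st['eef_rot'],st['wrist_force'])
w=manip.camera('wrist')[:,:,::-1]; cv2.imwrite('pics/w6.png',w)
np.save('w6.npy',np.r_[st['eef_pos'],st['eef_rot']])
t=manip.camera('top')[:,:,::-1]; s=manip.camera('scene')[:,:,::-1]
cv2.imwrite('pics/s6.png',np.hstack([cv2.resize(s[140:220,150:230],(400,400),interpolation=2),cv2.resize(t[160:240,300:380],(400,400),interpolation=2)]))
print(proj('wrist',(625.6,-247.7,65),st))
```

```text
[ 545.41202509 -217.06708069  203.02677443] [3.14158426e+00 1.25332504e-04 2.79984531e+00] [-0.75375598  0.08132684 -0.47977151]
[255.30146996 239.63370478]
```

View pics/w6.png

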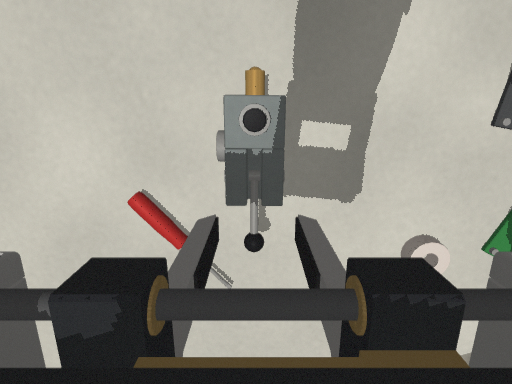

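View pics/s6.png

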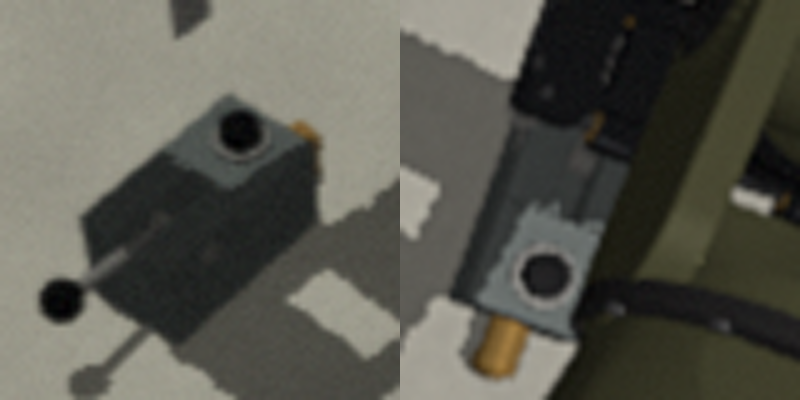

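The knob is at (254,242) in the wrist view, predicted (255,240), so the lever is fully dropped.

Run:
```python
from h import *
a=np.load('w6.npy');st=dict(eef_pos=a[:3],eef_rot=a[3:])
k=onz('wrist',254,242,65,st); b=onz('wrist',254.5,119.5,85,st);print(k,b,rel(k-st['eef_pos'],2.8),rel(b-st['eef_pos'],2.8))
print(rel(np.array([625.6,-247.7,65])-st['eef_pos'],2.8))
```

```text
[ 628.1500205  -250.38330874   65.        ] [ 483.58412337 -197.93804486   85.        ] [-0.0891 -0.0037  0.138 ] [ 0.0647 -0.0027  0.118 ]
[-0.0858 -0.002   0.138 ]
```

Request:
send_rows(
  commands=[
    [[-0.02,-0.001,0],0],
    [[-0.05,-0.002,0.01],0],
    [[-0.08,-0.003,0.03],0],
    [[-0.087,-0.003,0.06],0],
    [[-0.087,-0.003,0.09],0],
    [[-0.087,-0.003,0.115],0],
    [[-0.087,-0.003,0.13],0],
    [[-0.087,-0.003,0.135],0],
  ],
  hand=-0.3,
  force=8,
)

```text
clock: 9.42
eef_pos: [623.0, -247.8, 65.1]
eef_rot: [3.141, -0.005, 2.8]
wrist_force: [-0.1, -0.0, 1.0]
finger_gap: 61.2
```

Run:
```python
from h import *
st=manip.read_state(); print(st['eef_pos'],st['eef_rot'],st['wrist_force'],st['finger_gap'])
cv2.imwrite('pics/w7.png',manip.camera('wrist')[:,:,::-1])
s=manip.camera('scene')[:,:,::-1]; cv2.imwrite('pics/s7.png',cv2.resize(s[130:230,130:230],(500,500),interpolation=2))
```

```text
[ 623.04681038 -247.7555478    65.09075654] [ 3.14116378 -0.00505816  2.79975654] [-0.13073243 -0.01982275  1.04669812] 61.185888669161514
```

View pics/w7.png

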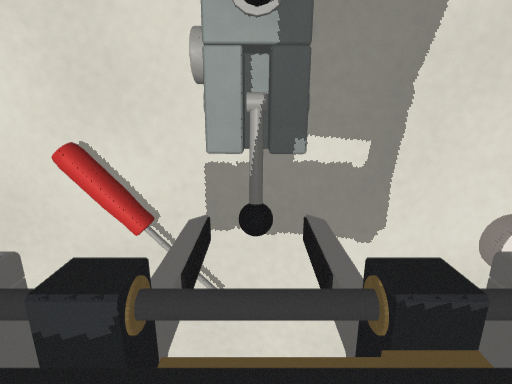

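View pics/s7.png

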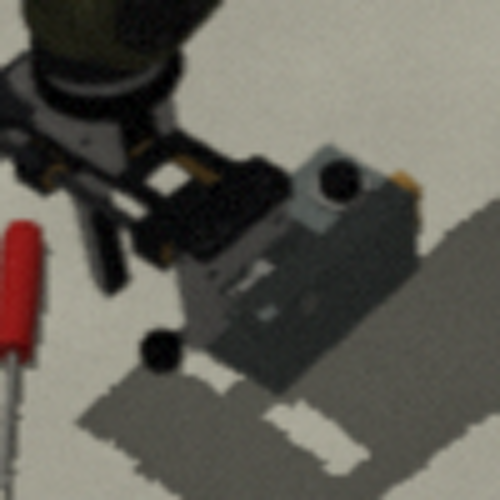

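Request:
send_rows(
  commands=[
    [[0,0,0],0],
    [[0,0,0],0],
    [[0,0,0.005],0],
    [[0,0,0.01],0],
    [[0,0,0.015],0],
    [[0,0,0.02],0],
    [[0,0,0.02],0],
    [[0,0,0.02],0],
  ],
)

```text
clock: 10.18
eef_pos: [624.8, -248.5, 47.9]
eef_rot: [3.142, -0.001, 2.8]
wrist_force: [-0.7, -0.2, -0.3]
finger_gap: 61.1
```

Request:
send_rows(
  commands=[
    [[-0.002,0,0.005],0],
    [[-0.002,0,0.01],0],
    [[-0.002,0,0.015],0],
    [[-0.002,0,0.02],0],
    [[-0.002,0,0.025],0],
    [[-0.002,0,0.026],0],
    [[-0.002,0,0.026],0],
    [[-0.002,0,0.026],0],
  ],
)

```text
clock: 10.85
eef_pos: [626.9, -249.2, 22.5]
eef_rot: [-3.142, 0.0, 2.8]
wrist_force: [0.2, 0.4, 0.2]
finger_gap: 61.3
```

Run:
```python
from h import *
st=manip.read_state(); print(st['eef_pos'],st['wrist_force'],st['finger_gap'])
w=manip.camera('wrist')[:,:,::-1]
s=manip.camera('scene')[:,:,::-1]; cv2.imwrite('pics/s8.png',np.hstack([cv2.resize(s[150:230,130:210],(400,400),interpolation=2),cv2.resize(w[130:290,176:336],(400,400),interpolation=2)]))
```

```text
[ 626.9271412  -249.23048486   22.46041679] [0.16712123 0.44341904 0.23924716] 61.27942985749385
```

View pics/s8.png

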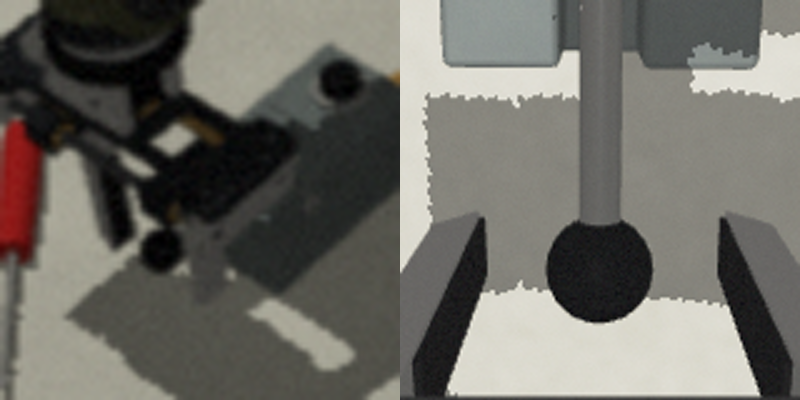

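The knob is centred between the pads. Closing.

Request:
send_rows(
  commands=[
    [[0,0,0],0],
    [[0,0,0],0],
    [[0,0,0],0],
    [[0,0,0],0],
    [[0,0,0],0],
    [[0,0,0],0],
    [[0,0,0],0],
    [[0,0,0],0],
  ],
  hand=1,
  force=8,
)

```text
clock: 11.62
eef_pos: [626.7, -249.7, 22.4]
eef_rot: [-3.141, 0.0, 2.8]
wrist_force: [-0.9, -3.9, -1.2]
finger_gap: 25.3
```

Request:
send_rows(
  commands=[
    [[0.0015,0,-0.0084],0],
    [[0.0037,0,-0.0166],0],
    [[0.0068,0,-0.0245],0],
    [[0.0107,0,-0.032],0],
    [[0.0153,0,-0.039],0],
    [[0.0205,0,-0.046],0],
    [[0.0265,0,-0.052],0],
    [[0.033,0,-0.0575],0],
  ],
)

```text
clock: 12.28
eef_pos: [595.4, -238.3, 80.6]
eef_rot: [-3.141, 0.0, 2.8]
wrist_force: [-2.1, -5.6, -0.9]
finger_gap: 25.5
```

Request:
send_rows(
  commands=[
    [[0.007,0,-0.0048],0],
    [[0.0144,0,-0.0088],0],
    [[0.0223,0,-0.012],0],
    [[0.0304,0,-0.0147],0],
    [[0.0387,0,-0.0163],0],
    [[0.0472,0,-0.0172],0],
    [[0.0557,0,-0.0172],0],
    [[0.0624,0,-0.0166],0],
  ],
)

```text
clock: 12.95
eef_pos: [536.2, -216.9, 96.8]
eef_rot: [3.142, 0.0, 2.8]
wrist_force: [-0.3, -3.9, 1.0]
finger_gap: 25.5
```

Request:
send_rows(
  commands=[
    [[0,0,0],0],
    [[0,0,0],0],
    [[0,0,0],0],
    [[0,0,0],0],
    [[0,0,0],0],
    [[0,0,0],0],
    [[0,0,0],0],
    [[0,0,0],0],
  ],
)

```text
clock: 13.62
eef_pos: [537.5, -217.3, 96.8]
eef_rot: [3.142, 0.001, 2.8]
wrist_force: [-1.8, -2.1, 6.9]
finger_gap: 25.4
```

Run:
```python
from h import *
w=manip.camera('wrist')[:,:,::-1]
s=manip.camera('scene')[:,:,::-1]; cv2.imwrite('pics/s9.png',np.hstack([cv2.resize(s[130:230,130:230],(400,400),interpolation=2),cv2.resize(w[130:290,176:336],(400,400),interpolation=2)]))
```

```text
(no output)
```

View pics/s9.png

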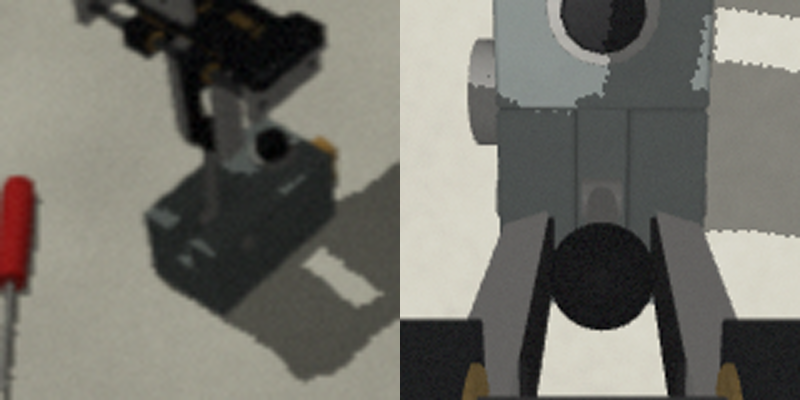

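The lever is up at about 0.07 rad. Opening.

Request:
send_rows(
  commands=[
    [[0,0,0],0],
    [[0,0,0],0],
    [[0,0,0],0],
    [[0,0,0],0],
    [[0,0,0],0],
    [[0,0,0],0],
    [[0,0,0],0],
    [[0,0,0],0],
  ],
  hand=-0.3,
)

```text
clock: 14.38
eef_pos: [537.0, -217.2, 96.4]
eef_rot: [3.142, -0.0, 2.8]
wrist_force: [-0.8, -0.4, 0.6]
finger_gap: 61.0
```

Request:
send_rows(
  commands=[
    [[0,0,-0.01],0],
    [[0,0,-0.03],0],
    [[0,0,-0.06],0],
    [[0,0,-0.09],0],
    [[0,0,-0.115],0],
    [[0,0,-0.13],0],
    [[0,0,-0.135],0],
    [[0,0,-0.135],0],
  ],
)

```text
clock: 15.05
eef_pos: [537.3, -217.4, 232.9]
eef_rot: [-3.141, 0.002, 2.8]
wrist_force: [0.4, 0.2, -0.6]
finger_gap: 61.0
```

Run:
```python
from h import *
st=manip.read_state(); print(st['eef_pos'],st['wrist_force'],st['finger_gap'])
w=manip.camera('wrist')[:,:,::-1]
s=manip.camera('scene')[:,:,::-1]; cv2.imwrite('pics/s10.png',np.hstack([cv2.resize(s[130:230,130:230],(400,400),interpolation=2),cv2.resize(w[90:250,176:336],(400,400),interpolation=2)]))
```

```text
[ 537.25689258 -217.37421991  232.88856348] [ 0.37249307  0.18633343 -0.60296604] 61.009280133285586
```

View pics/s10.png

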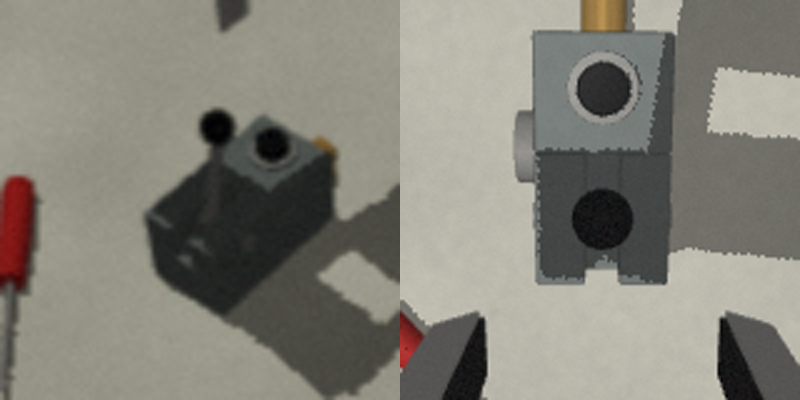

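The lever stands up by itself. On to the valve.

Request:
send_rows(
  commands=[
    [[0.002,0.01,0],0],
    [[0.006,0.034,0],0],
    [[0.011,0.06,0],0],
    [[0.016,0.087,0],0],
    [[0.021,0.113,0],0],
    [[0.026,0.14,0],0],
    [[0.031,0.167,0],0],
    [[0.036,0.193,0],0],
  ],
)

```text
clock: 15.82
eef_pos: [567.3, -21.2, 230.4]
eef_rot: [-3.141, -0.002, 2.8]
wrist_force: [0.4, -0.6, 0.2]
finger_gap: 60.8
```

Request:
send_rows(
  commands=[
    [[0.005,0.027,0],-0.05],
    [[0.01,0.054,0],-0.1],
    [[0.015,0.081,0],-0.15],
    [[0.02,0.108,0],-0.2],
    [[0.025,0.135,0],-0.25],
    [[0.03,0.162,0],-0.3],
    [[0.034,0.183,0],-0.3416],
    [[0.035,0.19,0],-0.3416],
  ],
)

```text
clock: 16.48
eef_pos: [597.7, 170.7, 230.0]
eef_rot: [-3.142, -0.002, -3.137]
wrist_force: [-0.3, -0.4, -0.8]
finger_gap: 61.1
```

Run:
```python
from h import *
st=manip.read_state(); print(st['eef_pos'],st['eef_rot'],st['qd'])
w=manip.camera('wrist')[:,:,::-1]; cv2.imwrite('pics/w11.png',w)
np.save('w11.npy',np.r_[st['eef_pos'],st['eef_rot']])
print(proj('wrist',(555.5,180,103),st),proj('wrist',(608.5,167,145),st))
```

```text
[597.72477465 170.70159395 229.97545764] [-3.14154962e+00 -2.18169808e-03 -3.13701800e+00] [ 0.0804244   0.07246672 -0.10668674 -0.00878016  0.03204254  0.16036007]
[265.60696672 140.15196498] [253.61171878 195.31549762]
```

View pics/w11.png

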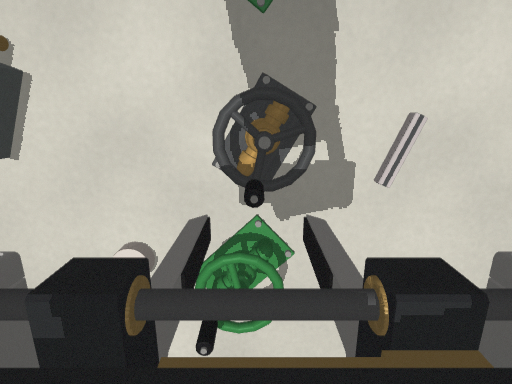

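Run:
```python
from h import *
a=np.load('w11.npy');st=dict(eef_pos=a[:3],eef_rot=a[3:])
h=onz('wrist',264,142.5,103,st);k=onz('wrist',254,198,145,st);print(h,k,k-h,np.linalg.norm((k-h)[:2]))
w=cv2.imread('pics/w11.png');crop(w,200,70,330,215,4,'pics/w11c.png')
print(tri(ray('top',160+166/5.714,150+200/5.714),ray('scene',280+212/5.714,185+145/5.714),ray('wrist',264,142.5,st)))
```

```text
[558.15119318 178.21021232 103.        ] [611.41074159 167.41278368 145.        ] [ 53.25954841 -10.79742864  42.        ] 54.34302127832162
(array([556.75715752, 179.99950228,  98.20753833]), [1.6900818958920856, 1.7795676194278713, 2.510319346268052])
```

View pics/w11c.png

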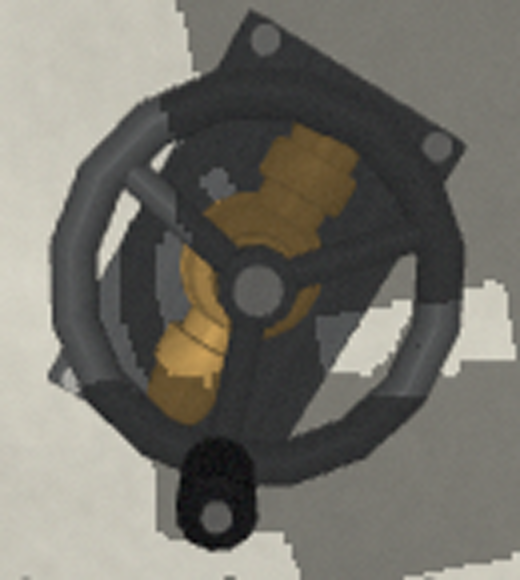

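Request:
send_rows(
  commands=[
    [[-0.004,-0.001,0.01],0],
    [[-0.008,-0.002,0.03],0],
    [[-0.0125,-0.0035,0.055],0],
    [[-0.0125,-0.0035,0.08],0],
    [[-0.0125,-0.0035,0.095],0],
    [[-0.0125,-0.0035,0.1],0],
    [[-0.0125,-0.0035,0.1],0],
    [[-0.0125,-0.0035,0.1],0],
  ],
)

```text
clock: 17.2
eef_pos: [611.3, 163.3, 132.0]
eef_rot: [3.141, 0.001, 3.14]
wrist_force: [-0.4, -0.2, -0.2]
finger_gap: 61.2
```

Run:
```python
from h import *
st=manip.read_state(); print(st['eef_pos'],st['eef_rot'],st['finger_gap'])
w=manip.camera('wrist')[:,:,::-1]; s=manip.camera('scene')[:,:,::-1]
cv2.imwrite('pics/s12.png',np.hstack([cv2.resize(s[170:270,270:370],(400,400),interpolation=2),cv2.resize(w[100:300,156:356],(400,400),interpolation=2)]))
np.save('w12.npy',np.r_[st['eef_pos'],st['eef_rot']])
print(proj('wrist',st['eef_pos']+[0,0,26],st))
```

```text
[611.25062284 163.25564376 132.0489947 ] [3.14149553e+00 6.52675147e-04 3.14019264e+00] 61.202199776185395
[257.44407076 226.19902738]
```

View pics/s12.png

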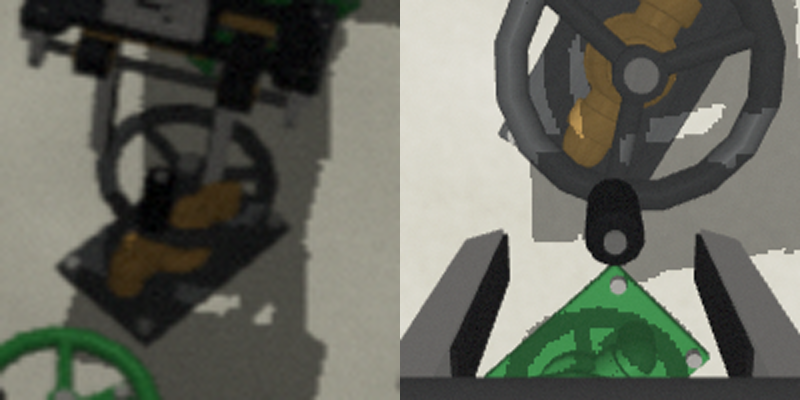

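Run:
```python
from h import *
a=np.load('w12.npy');st=dict(eef_pos=a[:3],eef_rot=a[3:])
h=onz('wrist',276.5,137.5,103,st);k=onz('wrist',263.5,220.5,145,st);print(h,k,k-h,k-a[:3])
```

```text
[557.88853772 178.58457704 103.        ] [612.27368754 167.5684607  145.        ] [ 54.38514982 -11.01611634  42.        ] [ 1.0230647   4.31281695 12.9510053 ]
```

Request:
send_rows(
  commands=[
    [[0,0.002,0.005],0],
    [[0,0.004,0.015],0],
    [[0,0.004,0.025],0],
    [[0,0.004,0.033],0],
    [[0,0.004,0.04],0],
    [[0,0.004,0.046],0],
    [[0,0.004,0.05],0],
    [[0,0.004,0.051],0],
  ],
)

```text
clock: 17.97
eef_pos: [610.7, 167.8, 79.5]
eef_rot: [-3.141, -0.001, 3.141]
wrist_force: [-0.1, -0.0, 0.3]
finger_gap: 61.2
```

Request:
send_rows(
  commands=[
    [[0,0,0],0],
    [[0,0,0],0],
    [[0,0,0],0],
    [[0,0,0],0],
    [[0,0,0],0],
    [[0,0,0],0],
    [[0,0,0],0],
    [[0,0,0],0],
  ],
  hand=1,
  force=30,
)

```text
clock: 18.63
eef_pos: [611.0, 167.9, 80.6]
eef_rot: [3.142, 0.0, 3.141]
wrist_force: [-0.5, -0.0, 2.0]
finger_gap: 21.5
```

Run:
```python
from h import *
st=manip.read_state(); print(st['eef_pos'],st['eef_rot'],st['finger_gap'],st['wrist_force'])
w=manip.camera('wrist')[:,:,::-1]; s=manip.camera('scene')[:,:,::-1]
cv2.imwrite('pics/s13.png',np.hstack([cv2.resize(s[170:270,270:370],(400,400),interpolation=2),cv2.resize(w[100:300,156:356],(400,400),interpolation=2)]))
np.save('w13.npy',np.r_[st['eef_pos'],st['eef_rot']])
```

```text
[610.99446449 167.91290969  80.57517763] [3.14155553e+00 1.74733465e-04 3.14141016e+00] 21.535533333529127 [-0.52213417 -0.01744828  2.04112218]
```

View pics/s13.png

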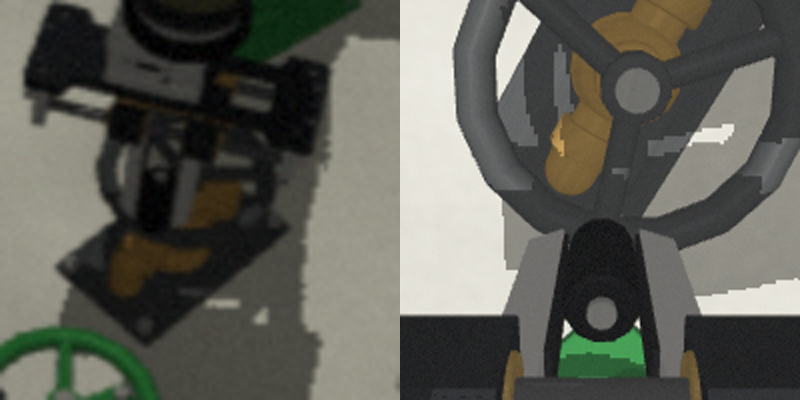

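The handle is gripped (gap 21.5 mm) at wheel angle about -0.2 rad around the hub (557.5,178.7). I'll work out the circle rows.

```bash
cat > circ.py <<'E'
import numpy as np,sys
def rows(a0,a1,n=8,R=55.,hold=0):
    a=np.linspace(a0,a1,n-hold+1)[1:]; a=np.r_[a,[a1]*hold]
    r=[[[round(-R*(np.cos(x)-np.cos(a0))*2)/2000, round(R*(np.sin(x)-np.sin(a0))*2)/2000,0],0] for x in a]
    return str(r)
if __name__=="__main__":
    a=[float(x) for x in sys.argv[1:]]
    for p,q in zip(a,a[1:]): print(p,q,rows(p,q))
E
python3 - <<'E'
from h import *
a=np.load('w13.npy');st=dict(eef_pos=a[:3],eef_rot=a[3:])
print(onz('wrist',274,145,103,st))
E
python3 circ.py -0.2 -1.35 -2.5
```

```text
[557.78036133 178.25664967 103.        ]
-0.2 -1.35 [[[0.002, -0.0075, 0], 0], [[0.0055, -0.015, 0], 0], [[0.0095, -0.0215, 0], 0], [[0.0145, -0.0275, 0], 0], [[0.0205, -0.033, 0], 0], [[0.027, -0.037, 0], 0], [[0.0345, -0.0405, 0], 0], [[0.042, -0.0425, 0], 0]]
-1.35 -2.5 [[[0.008, -0.001, 0], 0], [[0.0155, -0.001, 0], 0], [[0.0235, 0.0, 0], 0], [[0.031, 0.002, 0], 0], [[0.0385, 0.0055, 0], 0], [[0.045, 0.0095, 0], 0], [[0.051, 0.015, 0], 0], [[0.056, 0.0205, 0], 0]]
```

Request:
send_rows(
  commands=[
    [[0.002,-0.0075,0],0],
    [[0.0055,-0.015,0],0],
    [[0.0095,-0.0215,0],0],
    [[0.0145,-0.0275,0],0],
    [[0.0205,-0.033,0],0],
    [[0.027,-0.037,0],0],
    [[0.0345,-0.0405,0],0],
    [[0.042,-0.0425,0],0],
  ],
  force=25,
)

```text
clock: 19.4
eef_pos: [568.3, 125.2, 80.6]
eef_rot: [3.141, 0.0, 3.141]
wrist_force: [1.8, 8.2, -0.2]
finger_gap: 21.6
```

Request:
send_rows(
  commands=[
    [[0.008,-0.001,0],0],
    [[0.0155,-0.001,0],0],
    [[0.0235,0.0,0],0],
    [[0.031,0.002,0],0],
    [[0.0385,0.0055,0],0],
    [[0.045,0.0095,0],0],
    [[0.051,0.015,0],0],
    [[0.056,0.0205,0],0],
  ],
)

```text
clock: 20.07
eef_pos: [513.2, 145.7, 80.6]
eef_rot: [3.141, 0.003, 3.141]
wrist_force: [11.0, 4.9, -5.3]
finger_gap: 21.4
```

```bash
python3 circ.py -2.5 -2.8 -3.1 -3.4 -3.7 -4.0 -4.3 -4.6 -4.9 -5.2 -5.5 -5.8 -6.1 -6.4 -6.7 -7.0 | cut -d' ' -f1-2,3-
```

```text
-2.5 -2.8 [[[0.001, 0.0015, 0], 0], [[0.0025, 0.0035, 0], 0], [[0.0035, 0.005, 0], 0], [[0.0045, 0.007, 0], 0], [[0.0055, 0.009, 0], 0], [[0.006, 0.0105, 0], 0], [[0.007, 0.0125, 0], 0], [[0.008, 0.0145, 0], 0]]
-2.8 -3.1 [[[0.0005, 0.002, 0], 0], [[0.001, 0.004, 0], 0], [[0.0015, 0.006, 0], 0], [[0.002, 0.008, 0], 0], [[0.0025, 0.01, 0], 0], [[0.003, 0.012, 0], 0], [[0.003, 0.014, 0], 0], [[0.003, 0.016, 0], 0]]
-3.1 -3.4 [[[0.0, 0.002, 0], 0], [[0.0, 0.004, 0], 0], [[0.0, 0.006, 0], 0], [[-0.0005, 0.008, 0], 0], [[-0.0005, 0.0105, 0], 0], [[-0.001, 0.0125, 0], 0], [[-0.0015, 0.0145, 0], 0], [[-0.002, 0.0165, 0], 0]]
-3.4 -3.7 [[[-0.0005, 0.002, 0], 0], [[-0.001, 0.004, 0], 0], [[-0.002, 0.006, 0], 0], [[-0.0025, 0.008, 0], 0], [[-0.0035, 0.0095, 0], 0], [[-0.0045, 0.0115, 0], 0], [[-0.0055, 0.0135, 0], 0], [[-0.0065, 0.015, 0], 0]]
-3.7 -4.0 [[[-0.001, 0.0015, 0], 0], [[-0.0025, 0.0035, 0], 0], [[-0.0035, 0.005, 0], 0], [[-0.005, 0.0065, 0], 0], [[-0.006, 0.008, 0], 0], [[-0.0075, 0.0095, 0], 0], [[-0.009, 0.011, 0], 0], [[-0.0105, 0.0125, 0], 0]]
-4.0 -4.3 [[[-0.0015, 0.0015, 0], 
[... 1479 characters left out ...]
0135, 0], 0], [[-0.0055, -0.0155, 0], 0]]
-6.1 -6.4 [[[-0.0005, -0.002, 0], 0], [[-0.0005, -0.004, 0], 0], [[-0.001, -0.006, 0], 0], [[-0.001, -0.008, 0], 0], [[-0.001, -0.0105, 0], 0], [[-0.001, -0.0125, 0], 0], [[-0.0005, -0.0145, 0], 0], [[-0.0005, -0.0165, 0], 0]]
-6.4 -6.7 [[[0.0005, -0.002, 0], 0], [[0.0005, -0.004, 0], 0], [[0.001, -0.006, 0], 0], [[0.0015, -0.008, 0], 0], [[0.002, -0.01, 0], 0], [[0.003, -0.012, 0], 0], [[0.0035, -0.014, 0], 0], [[0.0045, -0.016, 0], 0]]
-6.7 -7.0 [[[0.001, -0.002, 0], 0], [[0.002, -0.0035, 0], 0], [[0.003, -0.0055, 0], 0], [[0.004, -0.0075, 0], 0], [[0.005, -0.009, 0], 0], [[0.006, -0.0105, 0], 0], [[0.0075, -0.0125, 0], 0], [[0.009, -0.014, 0], 0]]
```

Request:
send_rows(
  commands=[
    [[0.001,0.0015,0],0],
    [[0.002,0.0035,0],0],
    [[0.003,0.005,0],0],
    [[0.004,0.007,0],0],
    [[0.005,0.009,0],0],
    [[0.0055,0.0105,0],0],
    [[0.0065,0.0125,0],0],
    [[0.0075,0.0145,0],0],
  ],
)

```text
clock: 20.73
eef_pos: [505.4, 160.2, 80.5]
eef_rot: [-3.141, 0.0, 3.141]
wrist_force: [4.1, -1.4, 0.4]
finger_gap: 21.8
```

Request:
send_rows(
  commands=[
    [[0.0005,0.002,0],0],
    [[0.001,0.004,0],0],
    [[0.001,0.006,0],0],
    [[0.0015,0.008,0],0],
    [[0.002,0.01,0],0],
    [[0.0025,0.012,0],0],
    [[0.0025,0.014,0],0],
    [[0.0025,0.016,0],0],
  ],
)

```text
clock: 21.4
eef_pos: [502.3, 176.6, 80.4]
eef_rot: [-3.141, -0.002, 3.141]
wrist_force: [-6.2, -2.8, 7.9]
finger_gap: 21.7
```

Request:
send_rows(
  commands=[
    [[0.0,0.002,0],0],
    [[0.0,0.004,0],0],
    [[0.0,0.006,0],0],
    [[-0.0005,0.008,0],0],
    [[-0.0005,0.0105,0],0],
    [[-0.001,0.0125,0],0],
    [[-0.0015,0.0145,0],0],
    [[-0.002,0.0165,0],0],
  ],
)

```text
clock: 22.07
eef_pos: [504.1, 193.4, 80.5]
eef_rot: [3.142, -0.002, -3.142]
wrist_force: [-6.6, -1.0, 7.3]
finger_gap: 22.1
```

Request:
send_rows(
  commands=[
    [[-0.0005,0.002,0],0],
    [[-0.001,0.004,0],0],
    [[-0.002,0.006,0],0],
    [[-0.0025,0.008,0],0],
    [[-0.0035,0.0095,0],0],
    [[-0.0045,0.0115,0],0],
    [[-0.0055,0.0135,0],0],
    [[-0.0065,0.015,0],0],
  ],
)

```text
clock: 22.73
eef_pos: [510.7, 208.6, 80.5]
eef_rot: [3.141, -0.002, -3.142]
wrist_force: [-5.0, -0.3, 6.7]
finger_gap: 21.6
```

Request:
send_rows(
  commands=[
    [[-0.001,0.0015,0],0],
    [[-0.0025,0.0035,0],0],
    [[-0.0035,0.005,0],0],
    [[-0.005,0.0065,0],0],
    [[-0.006,0.008,0],0],
    [[-0.0075,0.0095,0],0],
    [[-0.009,0.011,0],0],
    [[-0.0105,0.0125,0],0],
  ],
)

```text
clock: 23.4
eef_pos: [521.5, 221.0, 80.5]
eef_rot: [3.141, -0.001, -3.141]
wrist_force: [-2.8, -0.0, 5.8]
finger_gap: 21.4
```

Request:
send_rows(
  commands=[
    [[-0.0015,0.0015,0],0],
    [[-0.003,0.0025,0],0],
    [[-0.005,0.004,0],0],
    [[-0.0065,0.005,0],0],
    [[-0.0085,0.006,0],0],
    [[-0.01,0.007,0],0],
    [[-0.012,0.008,0],0],
    [[-0.014,0.009,0],0],
  ],
)

```text
clock: 24.07
eef_pos: [535.7, 229.8, 80.5]
eef_rot: [3.141, -0.001, -3.142]
wrist_force: [-2.5, -1.3, 4.8]
finger_gap: 21.7
```

Request:
send_rows(
  commands=[
    [[-0.002,0.001,0],0],
    [[-0.004,0.0015,0],0],
    [[-0.006,0.002,0],0],
    [[-0.008,0.0025,0],0],
    [[-0.01,0.003,0],0],
    [[-0.012,0.0035,0],0],
    [[-0.014,0.004,0],0],
    [[-0.016,0.0045,0],0],
  ],
)

```text
clock: 24.73
eef_pos: [551.8, 234.0, 80.5]
eef_rot: [-3.141, -0.001, -3.142]
wrist_force: [-2.6, -5.2, 5.4]
finger_gap: 21.4
```

Request:
send_rows(
  commands=[
    [[-0.002,0.0,0],0],
    [[-0.004,0.0005,0],0],
    [[-0.006,0.0005,0],0],
    [[-0.008,0.0005,0],0],
    [[-0.0105,0.0,0],0],
    [[-0.0125,0.0,0],0],
    [[-0.0145,-0.0005,0],0],
    [[-0.0165,-0.0005,0],0],
  ],
)

```text
clock: 25.4
eef_pos: [568.2, 233.2, 80.5]
eef_rot: [-3.141, -0.001, 3.141]
wrist_force: [-4.1, -7.1, 7.0]
finger_gap: 21.6
```

Request:
send_rows(
  commands=[
    [[-0.002,-0.0005,0],0],
    [[-0.004,-0.001,0],0],
    [[-0.006,-0.0015,0],0],
    [[-0.008,-0.002,0],0],
    [[-0.01,-0.003,0],0],
    [[-0.012,-0.0035,0],0],
    [[-0.0135,-0.0045,0],0],
    [[-0.0155,-0.0055,0],0],
  ],
)

```text
clock: 26.07
eef_pos: [583.4, 227.6, 80.5]
eef_rot: [-3.141, -0.002, 3.141]
wrist_force: [-5.5, -4.7, 7.7]
finger_gap: 21.3
```

Request:
send_rows(
  commands=[
    [[-0.002,-0.001,0],0],
    [[-0.0035,-0.002,0],0],
    [[-0.0055,-0.003,0],0],
    [[-0.007,-0.0045,0],0],
    [[-0.0085,-0.0055,0],0],
    [[-0.01,-0.007,0],0],
    [[-0.0115,-0.0085,0],0],
    [[-0.013,-0.01,0],0],
  ],
)

```text
clock: 26.73
eef_pos: [596.3, 218.0, 80.5]
eef_rot: [-3.141, -0.002, 3.142]
wrist_force: [-6.2, -1.8, 6.7]
finger_gap: 21.5
```

Request:
send_rows(
  commands=[
    [[-0.0015,-0.0015,0],0],
    [[-0.003,-0.003,0],0],
    [[-0.004,-0.0045,0],0],
    [[-0.0055,-0.0065,0],0],
    [[-0.0065,-0.008,0],0],
    [[-0.0075,-0.0095,0],0],
    [[-0.0085,-0.0115,0],0],
    [[-0.0095,-0.0135,0],0],
  ],
)

```text
clock: 27.4
eef_pos: [605.9, 204.8, 80.5]
eef_rot: [3.141, -0.001, -3.141]
wrist_force: [-5.0, 0.1, 5.6]
finger_gap: 21.4
```

Request:
send_rows(
  commands=[
    [[-0.001,-0.002,0],0],
    [[-0.002,-0.0035,0],0],
    [[-0.0025,-0.0055,0],0],
    [[-0.0035,-0.0075,0],0],
    [[-0.004,-0.0095,0],0],
    [[-0.0045,-0.0115,0],0],
    [[-0.005,-0.0135,0],0],
    [[-0.0055,-0.0155,0],0],
  ],
)

```text
clock: 28.07
eef_pos: [611.3, 189.5, 80.5]
eef_rot: [3.141, -0.002, -3.141]
wrist_force: [-5.8, 1.5, 6.3]
finger_gap: 21.6
```

Request:
send_rows(
  commands=[
    [[-0.0005,-0.002,0],0],
    [[-0.0005,-0.004,0],0],
    [[-0.001,-0.006,0],0],
    [[-0.001,-0.008,0],0],
    [[-0.001,-0.0105,0],0],
    [[-0.001,-0.0125,0],0],
    [[-0.0005,-0.0145,0],0],
    [[-0.0005,-0.0165,0],0],
  ],
)

```text
clock: 28.73
eef_pos: [612.0, 173.1, 80.5]
eef_rot: [3.141, -0.001, -3.141]
wrist_force: [-5.9, 3.1, 6.3]
finger_gap: 21.4
```

Request:
send_rows(
  commands=[
    [[0.0005,-0.002,0],0],
    [[0.0005,-0.004,0],0],
    [[0.001,-0.006,0],0],
    [[0.0015,-0.008,0],0],
    [[0.002,-0.01,0],0],
    [[0.003,-0.012,0],0],
    [[0.0035,-0.014,0],0],
    [[0.0045,-0.016,0],0],
  ],
)

```text
clock: 29.4
eef_pos: [607.6, 157.1, 80.5]
eef_rot: [3.141, -0.001, -3.141]
wrist_force: [-3.5, 3.8, 4.7]
finger_gap: 21.2
```

Request:
send_rows(
  commands=[
    [[0.001,-0.002,0],0],
    [[0.002,-0.0035,0],0],
    [[0.003,-0.0055,0],0],
    [[0.004,-0.0075,0],0],
    [[0.005,-0.009,0],0],
    [[0.006,-0.0105,0],0],
    [[0.0075,-0.0125,0],0],
    [[0.009,-0.014,0],0],
  ],
)

```text
clock: 30.07
eef_pos: [599.0, 149.7, 80.7]
eef_rot: [3.13, 0.002, -3.139]
wrist_force: [2.7, 50.4, -0.4]
finger_gap: 23.7
```

Stop hit (50 N). I'll relax the push and measure the stop position.

Request:
send_rows(
  commands=[
    [[-0.001,0.0015,0],0],
    [[-0.002,0.003,0],0],
    [[-0.003,0.0045,0],0],
    [[-0.003,0.005,0],0],
    [[-0.003,0.005,0],0],
    [[-0.003,0.005,0],0],
    [[-0.003,0.005,0],0],
    [[-0.003,0.005,0],0],
  ],
)

```text
clock: 30.73
eef_pos: [599.7, 151.2, 80.5]
eef_rot: [3.137, -0.004, -3.14]
wrist_force: [-17.5, 23.2, 10.0]
finger_gap: 21.7
```

Run:
```python
from h import *
st=manip.read_state(); print(st['eef_pos'],st['eef_rot'],st['finger_gap'],st['wrist_force'])
w=manip.camera('wrist')[:,:,::-1]
cv2.imwrite('pics/w14.png',cv2.resize(w[90:300,146:366],None,fx=2.5,fy=2.5,interpolation=2))
np.save('w14.npy',np.r_[st['eef_pos'],st['eef_rot']])
```

```text
[599.70347898 151.17883282  80.45319339] [ 3.13668166 -0.00436231 -3.1398987 ] 21.678562871138077 [-17.49184082  23.20168716   9.98831626]
```

View pics/w14.png

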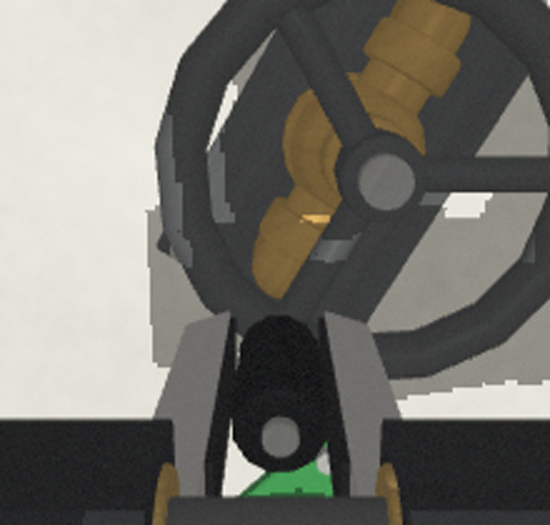

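Run:
```python
from h import *
for f,h,k in [('w13',(274,145),(256.75,256.5)),('w14',(300.4,162.4),(258,265.2))]:
    a=np.load(f+'.npy');st=dict(eef_pos=a[:3],eef_rot=a[3:])
    H=onz('wrist',*h,103,st);K=onz('wrist',*k,145,st);d=(K-H)[:2]
    print(H,K,np.linalg.norm(d),np.arctan2(d[1],d[0]),K-a[:3])
```

```text
[557.77900127 178.2551797  103.        ] [612.75979692 167.46188435 145.        ] 56.030198242605614 -0.1938452472817082 [ 1.76533243 -0.45102534 64.42482237]
[557.61452492 178.38447234 103.        ] [606.88038117 151.10739587 145.        ] 56.31308456227895 -0.5056572762928435 [ 7.17690219 -0.07143695 64.54680661]
```

The stop corresponds to a handle angle of about -0.51 rad. The pads slid about 5 mm along x under the push, so I'll regrip centred at the stop.

Request:
send_rows(
  commands=[
    [[0,0.003,0],0],
    [[0,0.003,0],0],
    [[0,0.003,0],0],
    [[0,0.003,0],0],
    [[-0.002,0.003,0],0],
    [[-0.004,0.003,0],0],
    [[-0.006,0.003,0],0],
    [[-0.006,0.003,0],0],
  ],
  hand=0.2,
)

```text
clock: 31.45
eef_pos: [608.4, 150.2, 80.4]
eef_rot: [-3.142, 0.0, 3.141]
wrist_force: [0.2, -0.0, 0.5]
finger_gap: 37.9
```

Request:
send_rows(
  commands=[
    [[0,0,0],0],
    [[0,0,0],0],
    [[0,0,0],0],
    [[0,0,0],0],
    [[0,0,0],0],
    [[0,0,0],0],
    [[0,0,0],0],
    [[0,0,0],0],
  ],
  hand=1,
  force=25,
)

```text
clock: 32.12
eef_pos: [607.9, 151.4, 80.5]
eef_rot: [3.14, 0.0, -3.141]
wrist_force: [1.0, 4.6, -1.3]
finger_gap: 21.6
```

Run:
```python
from h import *
st=manip.read_state(); print(st['eef_pos'],st['eef_rot'],st['finger_gap'],st['wrist_force'])
w=manip.camera('wrist')[:,:,::-1]
cv2.imwrite('pics/w15.png',cv2.resize(w[90:300,146:366],None,fx=2.5,fy=2.5,interpolation=2))
np.save('w15.npy',np.r_[st['eef_pos'],st['eef_rot']])
```

```text
[607.91090654 151.40429438  80.50820585] [ 3.14025169e+00  3.61113806e-04 -3.14134379e+00] 21.62454820472947 [ 1.02405365  4.60475613 -1.34945433]
```

View pics/w15.png

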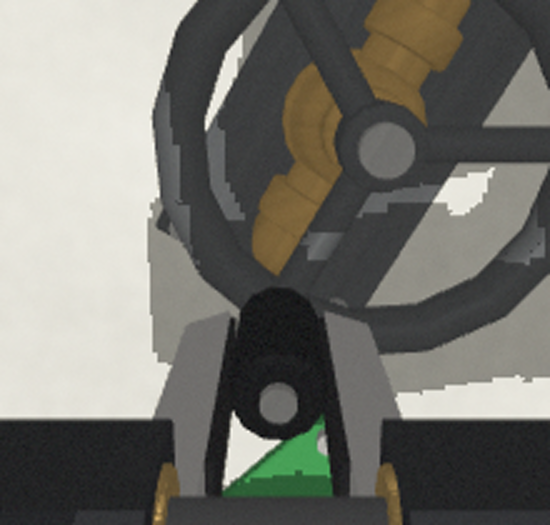

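```bash
python3 - <<'E'
from h import *
for f,h,k in [('w15',(300.4,150),(257.2,251.2))]:
    a=np.load(f+'.npy');st=dict(eef_pos=a[:3],eef_rot=a[3:])
    H=onz('wrist',*h,103,st);K=onz('wrist',*k,145,st);d=(K-H)[:2]
    print(H,K,np.linalg.norm(d),np.arctan2(d[1],d[0]),K-a[:3])
E
python3 - <<'E'
from circ import rows
import numpy as np
a=-0.51+np.arange(5)*np.pi/2
for p,q in zip(a,a[1:]): print(rows(p,q))
E
```

```text
[557.80650116 178.40143043 103.        ] [606.50014244 151.10863853 145.        ] 55.820849064844595 -0.5108689673777802 [-1.41076411 -0.29565585 64.49179415]
[[[-0.0045, 0.01, 0], 0], [[-0.0065, 0.0205, 0], 0], [[-0.007, 0.031, 0], 0], [[-0.005, 0.042, 0], 0], [[-0.001, 0.052, 0], 0], [[0.005, 0.061, 0], 0], [[0.0125, 0.0685, 0], 0], [[0.021, 0.075, 0], 0]]
[[[0.01, 0.0045, 0], 0], [[0.0205, 0.0065, 0], 0], [[0.031, 0.007, 0], 0], [[0.042, 0.005, 0], 0], [[0.052, 0.001, 0], 0], [[0.061, -0.005, 0], 0], [[0.0685, -0.0125, 0], 0], [[0.075, -0.021, 0], 0]]
[[[0.0045, -0.01, 0], 0], [[0.0065, -0.0205, 0], 0], [[0.007, -0.031, 0], 0], [[0.005, -0.042, 0], 0], [[0.001, -0.052, 0], 0], [[-0.005, -0.061, 0], 0], [[-0.0125, -0.0685, 0], 0], [[-0.021, -0.075, 0], 0]]
[[[-0.01, -0.0045, 0], 0], [[-0.0205, -0.0065, 0], 0], [[-0.031, -0.007, 0], 0], [[-0.042, -0.005, 0], 0], [[-0.052, -0.001, 0], 0], [[-0.061, 0.005, 0], 0], [[-0.0685, 0.0125, 0], 0], [[-0.075, 0.021, 0], 0]]
```

The angle is still -0.511, at the stop. Now I open quarter turn by quarter turn.

Request:
send_rows(
  commands=[
    [[-0.0045,0.01,0],0],
    [[-0.0065,0.0205,0],0],
    [[-0.007,0.031,0],0],
    [[-0.005,0.042,0],0],
    [[-0.001,0.052,0],0],
    [[0.005,0.061,0],0],
    [[0.0125,0.0685,0],0],
    [[0.021,0.075,0],0],
  ],
)

```text
clock: 32.83
eef_pos: [586.9, 227.4, 80.5]
eef_rot: [3.14, 0.002, -3.141]
wrist_force: [2.6, -1.9, 0.2]
finger_gap: 21.7
```

Request:
send_rows(
  commands=[
    [[0.01,0.0045,0],0],
    [[0.0205,0.0065,0],0],
    [[0.031,0.007,0],0],
    [[0.042,0.005,0],0],
    [[0.052,0.001,0],0],
    [[0.061,-0.005,0],0],
    [[0.0685,-0.0125,0],0],
    [[0.075,-0.021,0],0],
  ],
)

```text
clock: 33.5
eef_pos: [511.7, 205.3, 80.6]
eef_rot: [3.141, 0.002, -3.141]
wrist_force: [13.1, -2.9, -5.8]
finger_gap: 21.4
```

Request:
send_rows(
  commands=[
    [[0.0045,-0.01,0],0],
    [[0.0065,-0.0205,0],0],
    [[0.007,-0.031,0],0],
    [[0.005,-0.042,0],0],
    [[0.001,-0.052,0],0],
    [[-0.005,-0.061,0],0],
    [[-0.0125,-0.0685,0],0],
    [[-0.021,-0.075,0],0],
  ],
)

```text
clock: 34.17
eef_pos: [532.9, 131.1, 80.5]
eef_rot: [3.139, 0.001, -3.141]
wrist_force: [4.2, 14.0, -3.6]
finger_gap: 21.9
```

Request:
send_rows(
  commands=[
    [[-0.01,-0.0045,0],0],
    [[-0.0205,-0.0065,0],0],
    [[-0.031,-0.007,0],0],
    [[-0.042,-0.005,0],0],
    [[-0.052,-0.001,0],0],
    [[-0.061,0.005,0],0],
    [[-0.0685,0.0125,0],0],
    [[-0.075,0.021,0],0],
  ],
)

```text
clock: 34.83
eef_pos: [607.9, 151.2, 80.5]
eef_rot: [-3.141, -0.0, 3.141]
wrist_force: [-5.1, -1.8, 2.5]
finger_gap: 21.8
```

One turn is done and the pose came back exactly. Second turn.

Request:
send_rows(
  commands=[
    [[-0.0045,0.01,0],0],
    [[-0.0065,0.0205,0],0],
    [[-0.007,0.031,0],0],
    [[-0.005,0.042,0],0],
    [[-0.001,0.052,0],0],
    [[0.005,0.061,0],0],
    [[0.0125,0.0685,0],0],
    [[0.021,0.075,0],0],
  ],
)

```text
clock: 35.5
eef_pos: [586.8, 227.4, 80.5]
eef_rot: [3.14, 0.002, -3.141]
wrist_force: [2.6, -3.0, 0.1]
finger_gap: 21.4
```

Request:
send_rows(
  commands=[
    [[0.01,0.0045,0],0],
    [[0.0205,0.0065,0],0],
    [[0.031,0.007,0],0],
    [[0.042,0.005,0],0],
    [[0.052,0.001,0],0],
    [[0.061,-0.005,0],0],
    [[0.0685,-0.0125,0],0],
    [[0.075,-0.021,0],0],
  ],
)

```text
clock: 36.17
eef_pos: [511.7, 205.4, 80.6]
eef_rot: [3.141, 0.002, -3.141]
wrist_force: [13.1, -3.5, -5.8]
finger_gap: 21.4
```

Request:
send_rows(
  commands=[
    [[0.0045,-0.01,0],0],
    [[0.0065,-0.0205,0],0],
    [[0.007,-0.031,0],0],
    [[0.005,-0.042,0],0],
    [[0.001,-0.052,0],0],
    [[-0.005,-0.061,0],0],
    [[-0.0125,-0.0685,0],0],
    [[-0.021,-0.075,0],0],
  ],
)

```text
clock: 36.83
eef_pos: [532.9, 131.2, 80.5]
eef_rot: [3.139, 0.001, -3.141]
wrist_force: [3.5, 15.0, -3.4]
finger_gap: 21.6
```

Request:
send_rows(
  commands=[
    [[-0.01,-0.0045,0],0],
    [[-0.0205,-0.0065,0],0],
    [[-0.031,-0.007,0],0],
    [[-0.042,-0.005,0],0],
    [[-0.052,-0.001,0],0],
    [[-0.061,0.005,0],0],
    [[-0.0685,0.0125,0],0],
    [[-0.075,0.021,0],0],
  ],
)

```text
clock: 37.5
eef_pos: [607.9, 151.3, 80.4]
eef_rot: [-3.141, -0.0, 3.141]
wrist_force: [-3.3, -1.8, 1.9]
finger_gap: 21.9
```

Request:
send_rows(
  commands=[
    [[0,0,0],0],
    [[0,0,0],0],
    [[0,0,0],0],
    [[0,0,0],0],
    [[0,0,0],0],
    [[0,0,0],0],
    [[0,0,0],0],
    [[0,0,0],0],
  ],
)

```text
clock: 38.17
eef_pos: [607.5, 150.5, 80.4]
eef_rot: [3.141, -0.001, 3.141]
wrist_force: [-3.4, 3.3, 3.3]
finger_gap: 21.6
```

Run:
```python
from h import *
st=manip.read_state(); print(st['clock'],st['eef_pos'],st['qd'],st['finger_gap'],st['wrist_force'])
w=manip.camera('wrist')[:,:,::-1]; s=manip.camera('scene')[:,:,::-1]
cv2.imwrite('pics/w16.png',cv2.resize(w[90:300,146:366],None,fx=2.5,fy=2.5,interpolation=2))
cv2.imwrite('pics/s16.png',s)
cv2.imwrite('pics/s16c.png',cv2.resize(s[130:230,130:230],(500,500),interpolation=2))
np.save('w16.npy',np.r_[st['eef_pos'],st['eef_rot']])
```

```text
38.1667 [607.49058196 150.5478456   80.44909948] [ 0.00231167  0.00102013 -0.00135466 -0.00033788  0.00149098  0.00120374] 21.62475675849198 [-3.43661423  3.3299858   3.29653157]
```

View pics/w16.png

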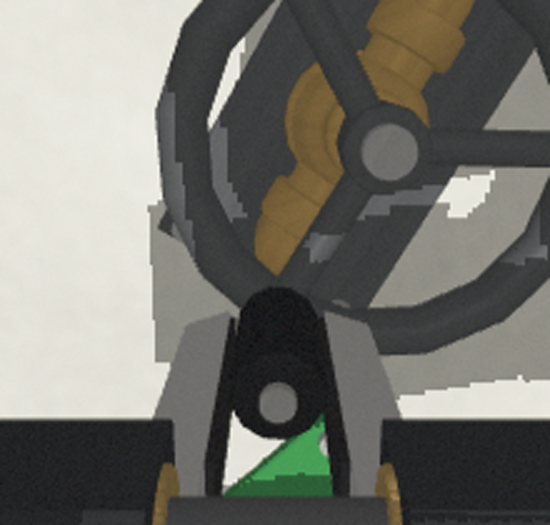

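View pics/s16.png

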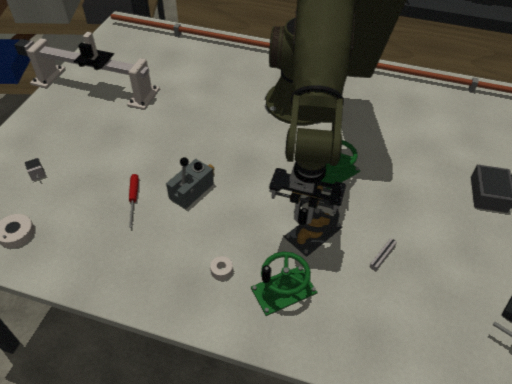

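View pics/s16c.png

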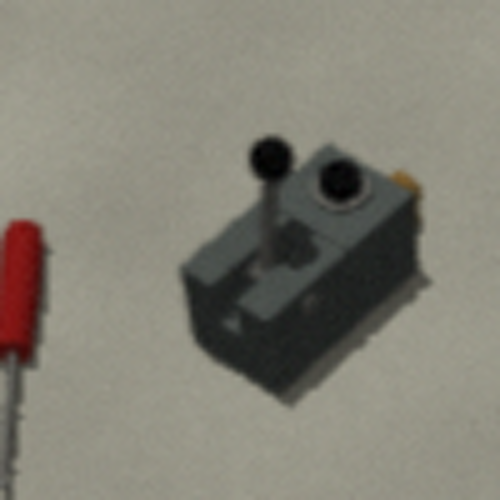

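The handle is back at the stop pose within about 1 mm (0.02 rad) after two full turns. The lever is up, the button is out, and the bystanders haven't moved. Handing in.

```bash
python3 -c "
from cell import manip
print(manip.sign_off()); s=manip.read_state(); print(s['clock'],s['eef_pos'],s['finger_gap'])"
```

```text
the job is handed in; nothing more can be done
None
the job is handed in; nothing more can be done
```

I finished the whole job and handed it in at about 38 s of the 70 s allowed; no verdict came back.

- **Shut-off:** I pressed the test button until the lever dropped. Then I lifted the lever by its knob and let go. It was still standing up by itself, with the button out, in the last scene picture.
- **Valve:** I turned the handwheel clockwise about 6.6 rad onto its stop, where the push reached about 50 N. I then opened it exactly two turns, still gripping the handle.
- **Last checks:**
  - **Wheel angle:** the tool came back within about 1 mm (roughly 0.02 rad) of where it stood at the stop.
  - **Grip:** the fingers were 21.6 mm apart on the 22 mm handle, with 25 N of grip set and the arm at rest.
  - **Bystanders:** the collar, screwdriver and profile looked unmoved in the picture.

Two things did not go as expected:
- **Finger length:** the fingertips sit about 26 mm short of the tool point the robot reports, shown by when they touched the button and by the wrist camera. I allowed for this in every grip height.
- **Slip at the stop:** the pads slid about 5 mm on the handle when the wheel hit the stop. I let go there, re-centred and gripped again before backing off, so the grip was unbroken only from that point to the end.

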